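# Dry-run the pantograph engraver round its heart template

## Task

Before the pendant blank is engraved, make a dry run on the little pantograph engraver, whose cutter is already raised. With the fingertips in the tracer's finger cup, lightly push the tracer's stylus out of its parking end, clockwise (seen from above) all the way round the heart-shaped groove of the metal template, and back into the parking end, then take the hand away. Push only: never lift the stylus out of the groove, and leave the things lying about where they are.

Things in the scene. Friction and masses are not known exactly. Their poses are not given: they have to be found in the camera images.
- engraver: Bench-top pantograph engraver, fixed: grey bed 142 x 290 mm, top 20 mm above the bench, under four hinged flat bars at 47 to 65 mm height. Origin on the bench under the heart; x from the heart's point to its notch, away from the robot; y left. Cutter head (97 mm high) at half scale between stylus and the pivot column at y = -190 mm; bars reach back to x = +115 mm.
- template (a point): On the light metal template plate's top, 29 mm above the bench, at the engraver's origin in plan, axes as the engraver's. Plate 118 x 104 mm. Its groove is 8 mm wide, 6 mm deep, dark at the bottom: a heart, point toward the robot, plus a straight lead-in from the parking end to the point. Clockwise from above: point, LEFT flank (+y), left lobe, notch, right lobe, right flank, point.
- finger_cup: Black round finger cup on top of the stylus, open upward: inner floor 78 mm, rim 93 mm above the bench; inside 44 mm across at the floor, 52 mm at the rim; 57 mm outside. Origin: centre of its underside, 75 mm above the bench, straight above the stylus. With the stylus it moves freely in the plane (under 3 N) where the groove lets it (1.5 mm play to each side).
- stylus_tip (a point): Tip of the 5 mm stylus pin under the finger cup, 23.5 mm above the bench in the groove; starts in the parking end
- tracer_lift (a joint): how far the stylus with its cup is lifted in its bushing, m: 0 down in the groove, at 0.0055 it would leave the groove, 0.02 at most; it drops back by its own weight
- groove_park (a point): parking end: blind end of the lead-in, on the groove's centre line at the template's top, 22 mm in front of the heart's point
- groove_point (a point): the heart's point (nearest the robot), where the lead-in meets both flanks, on the groove's centre line; the outer corners of this fork are eased
- groove_left_flank (a point): middle of the left flank, on the groove's centre line; the flank runs straight from the point through here to its end, twice as far from the point (49 mm)
- left_lobe_centre (a point): centre of the left lobe (on the plate, not in the groove): from the flank's end to the notch the groove's centre line is a circle arc of radius 22 mm about it, round by the left and the back
- groove_left_lobe (a point): back left of the left lobe, on the groove's centre line
- groove_notch (a point): the notch between the lobes, on the groove's centre line
- groove_right_lobe (a point): back right of the right lobe, on the groove's centre line
- right_lobe_centre (a point): centre of the right lobe, mirror image of the left one
- groove_right_flank (a point): middle of the straight right flank (mirror image of the left), on the groove's centre line
- half_file: bystander, fixed: file with a wooden handle, 16 x 170 x 13 mm, lying in front of the engraver
- pliers: bystander, fixed: grey-handled pliers 37 x 125 mm lying in front of the engraver
- emery_stick: bystander: wooden emery stick 15 x 142 x 10 mm lying left of the engraver
- flux_bottle: bystander: small flux bottle with a spout, 43 mm across, 108 mm high, standing at the back left of the engraver; origin at its underside
- solder_spool: bystander: solder spool 52 mm across, 28 mm high, lying left of the engraver; origin at its underside

How it is judged (in metres and radians):
On the way, in this order (a step that is already met when the one before it is completed fails the run):
1. the stylus, with the fingertips in its cup, passes within 8 mm of the middle of the left flank (horizontal distance between stylus_tip and groove_left_flank below 0.008 m and horizontal distance between the grasp point and finger_cup below 0.03 m).
2. the stylus, with the fingertips in its cup, passes within 8 mm of the left lobe (horizontal distance between stylus_tip and groove_left_lobe below 0.008 m and horizontal distance between the grasp point and finger_cup below 0.03 m).
3. the stylus, with the fingertips in its cup, passes within 8 mm of the notch (horizontal distance between stylus_tip and groove_notch below 0.008 m and horizontal distance between the grasp point and finger_cup below 0.03 m).
4. the stylus, with the fingertips in its cup, passes within 8 mm of the right lobe (horizontal distance between stylus_tip and groove_right_lobe below 0.008 m and horizontal distance between the grasp point and finger_cup below 0.03 m).
5. the stylus, with the fingertips in its cup, passes within 8 mm of the middle of the right flank (horizontal distance between stylus_tip and groove_right_flank below 0.008 m and horizontal distance between the grasp point and finger_cup below 0.03 m).
6. the stylus, with the fingertips in its cup, passes within 8 mm of the heart's point again (horizontal distance between stylus_tip and groove_point below 0.008 m and horizontal distance between the grasp point and finger_cup below 0.03 m).
At the end, for the whole second after the job is handed in: The stylus has passed, in this order and with the fingertips in its cup, within 8 mm of the middle of the left flank, the left lobe, the notch, the right lobe, the right flank and the point, and at the end stands at rest within 6 mm of the parking end, fully down in the groove (horizontal distance between stylus_tip and groove_park below 0.006 m and value of joint tracer_lift below 0.002 m and linear speed of finger_cup below 0.01 m/s); the robot touches nothing.
It fails at once if the stylus is lifted 5 mm, out of the groove (value of joint tracer_lift above 0.005 m).
It fails at once if the finger cup is pushed or squeezed with more than 20 N (contact force between the fingers and finger_cup above 20 N).
It fails at once if the flux bottle, the solder spool or the emery stick is moved more than 12 mm (distance of any of emery_stick, flux_bottle, solder_spool from where it was at the start of the episode above 0.012 m).
It also fails if it takes over 64 s, if anything falls off the work surface, if the arm or the gripper's body presses on something with over 40 N, if the wrist force passes 120 N, or if a joint passes its speed limit or range.

## Robot

A 6-joint arm with a two-finger parallel gripper is mounted at the origin on a cart in front of the work surface, level with it; the furniture and walls round the work are solid. World frame = base frame: x ahead of the robot, y to its left, z up, the work surface at z = 0. Lengths are in mm, angles in rad, forces in N, time in s.
With the tool pointing down it reaches from about 375 to 900 mm from the base axis. Payload 3.1 kg.
Tool frame: the origin (TCP) lies on the centre line of the jaws, within the pads' length; the fingertips stand 17 mm ahead of it and the grasp point (between the pads) lies 2 mm behind it; z points along the fingers, y is the line along which they close (so a half turn about z gives the same grasp; the last joint's range is limited). The gripper opens to 87 mm and grips with 3 to 60 N. Pads are 19 mm wide; open, the fingers measure 117 mm over their backs; the gripper's body (75 mm by 190 mm) begins 51 mm behind the grasp point.
Start: joints at [-1.444, 0.527, 1.433, -0, 1.181, -0.178], TCP at [187.587, -596.161, 239.548] pointing down, gripper open.
Joint ranges: [-3.08, 3.08], [-0.75, 2.2], [0.22, 2.44], [-1.43, 4.57], [0, 2.65], [-2.85, 2.85]. Speed limits (rad/s): [2.79, 2.79, 3.14, 3.14, 3.14, 3.14].

## Interface

Orientations are given as a unit quaternion [x, y, z, w].
In Python, from rig import ctrl gives the robot as it stands. The module is installed in compiled form; this text tells all that it offers.
- The arm moves only by the tool apply_moves, never from a script. Its argument "increments" is a list of rows, each an object of numbers: "tx", "ty", "tz": the shift along the tool's x, y, z in cm; "rx", "ry", "rz": the turn, a rotation vector about the tool's x, y, z in degrees. In form: [{"tx": .., "ty": .., "tz": .., "rx": .., "ry": .., "rz": ..}, ...]. A call has 1 to 12 rows; each row is the pose to reach, as a shift and turn from the pose commanded when the call began, along the tool's axes at that moment; what a row does not reach only later rows make up. A row lasts 1/10 s, in which the tool goes at most 50 mm and 8.59 degrees, less where a joint would pass 70% of its speed; a pose out of reach is approached as far as the arm can. A call with a gripper value outside its range is refused whole. "grip" is the finger opening in cm, from 0 to 8.7, set as the call begins (left out, the last holds). The fingers move at their own pace and stop on an object; "force" is the grip in N (left out, the last holds). Time passes only in rows, so rows that repeat a pose let the fingers close. It gives the time, the measured TCP pose, the force, the opening and the grip force at its end, in the units of the state.
- ctrl.state(): the state, without advancing time (a new reading comes with each control period).
- ctrl.get_image(name): name is "scene" or "top"; returns (picture, depth): 384x512x3 uint8, blue, green, red; 384x512 float32, mm along the optical axis (not along the pixel's ray), 0 where there is no reading.
- ctrl.camera_params(name): a dict with "fx", "fy", "cx", "cy" (pixels), "extrinsics" (4x4, takes a point from camera to world coordinates). Camera axes: x right, y down, z forward; pixel columns grow to the right and rows downward; lengths in mm; the calibration is good to about 2 mm. A picture is of the moment at which its call begins. camera_params takes no time and is no camera call.
- ctrl.hand_in(): hands the job in; it is judged then, once.
The state is a dict: "clock": time; "q": joint angles; "joint_velocities": joint speeds; "tau": joint torques, N m; "position": TCP position; "eef_rot": TCP orientation; "contact_force": force on the tool from outside, world axes, zero at the start; "torque": the same for the moment, N m; "gripper_width": finger opening in mm; "grip_force": force on a finger pad.
Only numpy, scipy, OpenCV 4.12 (cv2) and the standard library are available. Lean on these libraries where they do the work, as an engineer would, in place of code of your own. Each camera call takes 0.05 s, during which the arm holds its last target. There are 200 camera calls.

## Working session

There is one attempt and no reset: what is moved stays moved. The work goes in short steps, Python scripts to look and compute and a tool call to move; the robot and the scene stay as the last step left them, time stands still between calls to the robot, and variables do not carry over. Pictures are saved under pics/ and viewed, at most 10 in all, crops included, and the job is handed in when it is done.

Besides the shell and the picture viewer there is one more tool, called after ">>>" as name([rows], argument=value, ...), one row to a line, values as JSON. apply_moves: Moves the arm, as the interface text tells. Its arguments: {"type":"object","properties":{"increments":{"type":"array","items":{"type":"object","properties":{"tx":{"type":"number"},"ty":{"type":"number"},"tz":{"type":"number"},"rx":{"type":"number"},"ry":{"type":"number"},"rz":{"type":"number"}}}},"grip":{"type":"number"},"force":{"type":"number"}},"required":["increments"]}

```bash
mkdir -p pics; python3 - <<'E'
from rig import ctrl
import cv2,numpy as np
s=ctrl.state();print(s)
for n in("scene","top"):
    im,d=ctrl.get_image(n);cv2.imwrite(f"pics/{n}0.png",im);np.save(f"{n}0.npy",d)
    print(n,ctrl.camera_params(n))
E
```

```text
{'clock': 0.0, 'q': array([-1.44446090e+00,  5.28496639e-01,  1.43391812e+00, -1.77680459e-05,
        1.18139990e+00, -1.78511223e-01]), 'joint_velocities': array([ 0.00127925,  0.00151118,  0.0001324 , -0.00023122,  0.00010562,
       -0.00145769]), 'tau': array([-5.67322513e-04, -4.40046394e+01, -1.76589417e+01,  6.33421121e-02,
        5.82394504e-02, -1.68278493e-04]), 'position': array([ 187.5178683 , -595.4632419 ,  238.54785246]), 'eef_rot': array([ 9.88404915e-01,  1.51837053e-01,  2.07680325e-05, -1.11083884e-03]), 'contact_force': array([0.87292433, 0.18137094, 0.19955334]), 'torque': array([-0.05071821,  0.00343148, -0.00170161]), 'grip_force': 0.0, 'gripper_width': 86.96452418822197}
scene {'fx': 464.0654820160007, 'fy': 464.0654820160007, 'cx': 254.9114523441283, 'cy': 194.89070527141342, 'extrinsics': array([[-5.75006845e-01, -3.51248163e-01,  7.38912618e-01,
        -3.60926963e+02],
       [-8.17966582e-01,  2.27757613e-01, -5.28258593e-01,
         4.24308173e+02],
       [ 1.72568860e-02, -9.08158135e-01, -4.18271446e-01,
         5.56043967e+02],
       [ 0.00000000e+00,  0.00000000e+00,  0.00000000e+00,
         1.00000000e+00]])}
top {'fx': 447.68733989945247, 'fy': 447.68733989945247, 'cx': 253.4373288672237, 'cy': 192.1766059342169, 'extrinsics': array([[ 2.62370121e-02, -9.86901432e-01,  1.59176575e-01,
         3.02199648e+02],
       [-9.99569272e-01, -2.79944343e-02, -8.80805615e-03,
        -1.81917270e+02],
       [ 1.31487414e-02, -1.58876916e-01, -9.87210837e-01,
         1.24043993e+03],
       [ 0.00000000e+00,  0.00000000e+00,  0.00000000e+00,
         1.00000000e+00]])}
```

View pics/top0.png

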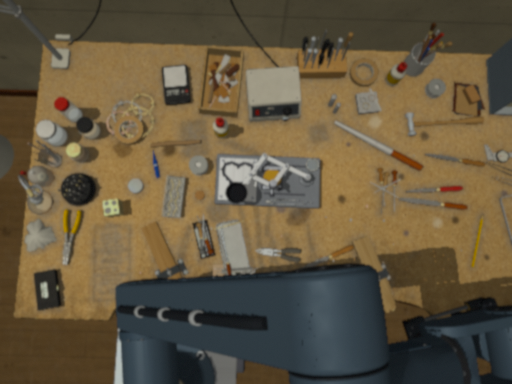

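View pics/scene0.png

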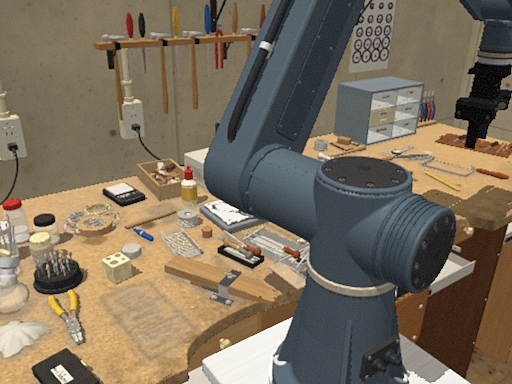

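The top view shows the engraver bed at about cols 216–321, rows 155–208. The black cup is at about (236,193), the white plate with the heart is above it and the flux bottle is at (220,125). In the scene view the arm hides the engraver.

```bash
cat > h.py <<'E'
from rig import ctrl
import cv2,numpy as np
def ray(n,u,v,z):
    p=ctrl.camera_params(n);E=p["extrinsics"]
    d=E[:3,:3]@np.array([(u-p["cx"])/p["fx"],(v-p["cy"])/p["fy"],1.]);o=E[:3,3]
    return o+d*(z-o[2])/d[2]
def dep(n,u,v,D):
    p=ctrl.camera_params(n);E=p["extrinsics"]
    return E[:3,3]+E[:3,:3]@(np.array([(u-p["cx"])/p["fx"],(v-p["cy"])/p["fy"],1.])*D)
E
python3 - <<'E'
from h import *
im=cv2.imread("pics/top0.png");D=np.load("top0.npy")
c=im[140:220,205:335];cv2.imwrite("pics/crop0.png",cv2.resize(c,None,fx=6,fy=6,interpolation=cv2.INTER_CUBIC))
# cup
g=im.max(2);m=(g<45).astype(np.uint8);m[:175]=0;m[212:]=0;m[:,:215]=0;m[:,260:]=0
n,l,st,ce=cv2.connectedComponentsWithStats(m)
for i in range(1,n):
    if st[i,4]>20: print("dark",st[i],ce[i],[ray("top",*ce[i],z).round(1) for z in(78,93)],np.percentile(D[l==i],[5,50,95]))
# height map of engraver
H=np.zeros_like(D)
p=ctrl.camera_params("top");E=p["extrinsics"]
v,u=np.mgrid[0:384,0:512];P=np.stack([(u-p["cx"])/p["fx"],(v-p["cy"])/p["fy"],np.ones_like(D)],-1)*D[...,None]
W=P@E[:3,:3].T+E[:3,3]
np.save("W0.npy",W)
bed=((W[...,2]>14)&(W[...,2]<130)).astype(np.uint8);bed[:150]=0;bed[213:]=0;bed[:,:212]=0;bed[:,325:]=0
cs,_=cv2.findContours(bed,0,2);cc=max(cs,key=cv2.contourArea)
r=cv2.minAreaRect(cc);print("bed",r)
for q in cv2.boxPoints(r):print(q,ray("top",*q,20).round(1))
pl=((W[...,2]>26)&(W[...,2]<32)&(bed>0));print("plate px",pl.sum(),[ (np.where(pl)[k].min(),np.where(pl)[k].max()) for k in(0,1)])
print(W[178:210:3,222:252:3,2].round(0))
E
```

```text
dark [227 183  19  20 297] [236.15488215 192.44107744] [array([ 487.6, -146.9,   78. ]), array([ 485.2, -147.3,   93. ])] [1164.54609375 1175.45581055 1180.72878418]
bed ((267.55877685546875, 179.7072296142578), (104.98250579833984, 53.03614807128906), 2.6025619506835938)
[213.91754 203.81445] [463.5 -85.1  20. ]
[216.3258  150.83301] [613.2 -85.9  20. ]
[321.2 155.6] [ 608.2 -380.    20. ]
[318.79175 208.58145] [ 458.4 -373.7   20. ]
plate px 1238 [(np.int64(155), np.int64(205)), (np.int64(218), np.int64(318))]
[[30. 28. 22. 26. 27. 27. 28. 33. 69. 59.]
 [28. 29. 28. 22. 26. 28. 30. 29. 57. 31.]
 [28. 28. 32. 89. 88. 81. 91. 91. 64. 31.]
 [30. 24. 89. 79. 78. 82. 77. 82. 29. 28.]
 [29. 27. 80. 83. 76. 79. 74. 73. 93. 33.]
 [30. 29. 77. 80. 79. 76. 74. 81. 88. 29.]
 [28. 31. 78. 78. 77. 81. 79. 78. 89. 32.]
 [34. 26. 94. 81. 81. 79. 77. 86. 32. 30.]
 [21. 22. 20. 91. 92. 88. 96. 20. 22. 22.]
 [-5.  4. -3.  5.  0.  8. 12. 18. 22. 19.]
 [ 1. -4.  0. -1.  0.  1. -2. -0. -2.  3.]]
```

View pics/crop0.png

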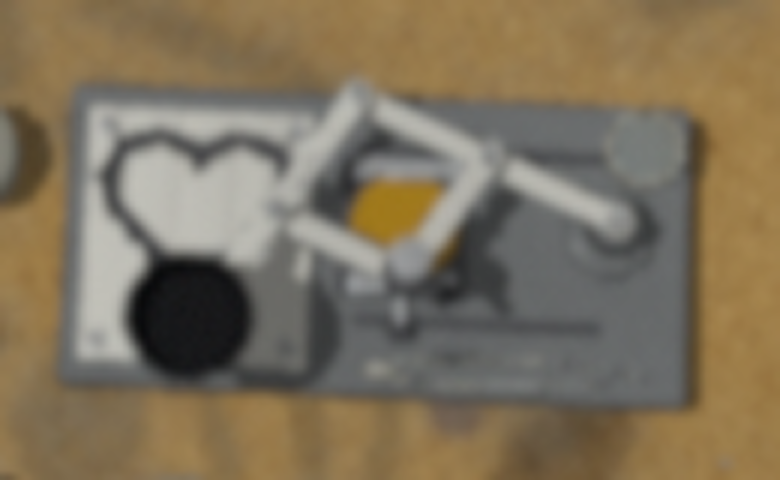

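The crop (6×, offset 205,140) shows bed corners at about (78,85), (690,107), (688,405) and (62,383). The notch is at about (203,157), the left lobe's outer edge at x≈108, and the cup centre at about (188,316). Depth gives the plate at 29 mm, the cup floor at 78 and the rim at about 92, which all match the text.

```bash
python3 - <<'E'
from h import *
im=cv2.imread("pics/top0.png");hsv=cv2.cvtColor(im,cv2.COLOR_BGR2HSV)
# bed edges: grey/white (low saturation) vs bench; long-edge lines by column, short left edge by row
s=hsv[...,1]<75
L={}
bk=[];fr=[]
for u in range(222,316):
    r=np.where(s[148:216,u])[0]+148
    bk.append((u,r.min()-.5))
    fr.append((u,r.max()+.5))
le=[];ri=[]
for v in range(160,203):
    r=np.where(s[v,208:330])[0]+208
    le.append((r.min()-.5,v)); ri.append((r.max()+.5,v))
for k,a in dict(back=bk,front=fr,left=le,right=ri).items():
    a=np.array([ray("top",*p,20)[:2] for p in a],np.float32)
    vx,vy,x0,y0=cv2.fitLine(a,cv2.DIST_HUBER,0,.01,.01).ravel()
    t=np.degrees(np.arctan2(vy,vx)); dd=np.abs((a-[x0,y0])@[-vy,vx])
    print(k,round(t,2),x0.round(1),y0.round(1),"res",dd.mean().round(2)); L[k]=(np.array([x0,y0]),np.array([vx,vy]))
# groove: dark pixels on plate region
g=cv2.cvtColor(im,cv2.COLOR_BGR2GRAY)
print(g[158:186,219:258])
# left lobe: radial darkest points about rough centre
c0=np.array([205+150/6-.4,140+182/6-.4]);pts=[]
G=cv2.GaussianBlur(g,(0,0),.5).astype(np.float32)
for a in np.radians(np.arange(150,300,6)):
    rr=np.arange(5,11,.1);q=c0[:,None]+rr*np.array([[np.cos(a)],[np.sin(a)]])
    val=cv2.remap(G,q[0].astype(np.float32)[None],q[1].astype(np.float32)[None],cv2.INTER_LINEAR)[0]
    w=np.clip(110-val,0,None); 
    if w.sum()>0: pts.append(ray("top",*(q@w/w.sum()),26)[:2])
pts=np.array(pts)
A=np.c_[2*pts,np.ones(len(pts))];x=np.linalg.lstsq(A,(pts**2).sum(1),rcond=None)[0]
r=np.sqrt(x[2]+x[:2]@x[:2]);print("left lobe circle",x[:2],r,"res",np.abs(np.linalg.norm(pts-x[:2],axis=1)-r).mean())
print("notch approx",ray("top",205+203/6-.4,140+157/6-.4,26))
E
```

```text
back 88.85 604.4 -231.9 res 1.19
front 88.48 461.2 -230.6 res 1.59
left -0.02 527.2 -85.6 res 2.37
right 0.16 519.7 -375.5 res 0.13
[[129 157 169 ... 127 124 117]
 [134 166 176 ... 149 145 131]
 [136 168 174 ... 162 159 146]
 ...
 [175 188 191 ... 156 141 106]
 [175 188 191 ... 158 138 104]
 [176 189 191 ... 153 129  98]]
left lobe circle [ 558.93109496 -127.50133151] 20.99967914114341 res 0.3354878785897567
notch approx [ 570.98415381 -149.21445052   26.        ]
```

The numbers agree: yaw ≈ -1.2°, left lobe centre about (559,-128), fitted radius 21 against the given 22, and axis y≈-147. That puts the point at about (508.3,-147) and the parking end at about (486.3,-146.7), where the cup is seen. Next I move above the cup.

>>> apply_moves([
  {"tx":41.98,"ty":-33.91,"tz":3,"rz":17.46},
  {"tx":41.98,"ty":-33.91,"tz":3,"rz":17.46},
  {"tx":41.98,"ty":-33.91,"tz":3,"rz":17.46},
  {"tx":41.98,"ty":-33.91,"tz":3,"rz":17.46},
  {"tx":41.98,"ty":-33.91,"tz":3,"rz":17.46},
  {"tx":41.98,"ty":-33.91,"tz":3,"rz":17.46},
  {"tx":41.98,"ty":-33.91,"tz":3,"rz":17.46},
  {"tx":41.98,"ty":-33.91,"tz":3,"rz":17.46},
  {"tx":41.98,"ty":-33.91,"tz":3,"rz":17.46},
  {"tx":41.98,"ty":-33.91,"tz":3,"rz":17.46},
  {"tx":41.98,"ty":-33.91,"tz":3,"rz":17.46},
  {"tx":41.98,"ty":-33.91,"tz":3,"rz":17.46},
], grip=0.5)

```text
$.increments[0]: bad value
```

>>> apply_moves([
  {},
  {},
  {},
  {},
])

```text
$.increments[0]: bad value
```

```bash
python3 - <<'E'
from h import *
print(ctrl.state())
im,d=ctrl.get_image("scene");np.save("scene1.npy",d)
c=im[130:290,150:390];cv2.imwrite("pics/s1.png",cv2.resize(c,None,fx=3,fy=3,interpolation=cv2.INTER_CUBIC))
E
```

```text
{'clock': 0.1, 'q': array([-1.44447963e+00,  5.28364847e-01,  1.43375121e+00, -4.51060410e-06,
        1.18137094e+00, -1.78508607e-01]), 'joint_velocities': array([-0.000159  , -0.00157634, -0.00137733, -0.00189995,  0.00041132,
        0.00156943]), 'tau': array([-3.01723603e-04, -4.40986204e+01, -1.77151501e+01,  6.34806650e-02,
        5.33871527e-02, -3.87777482e-05]), 'position': array([ 187.52329747, -595.56922385,  238.68187655]), 'eef_rot': array([ 9.88407084e-01,  1.51824037e-01,  2.26295418e-05, -9.46900495e-04]), 'contact_force': array([-1.35542912, -0.28843444, -0.11116172]), 'torque': array([-0.01284822,  0.0086532 ,  0.02663272]), 'grip_force': 0.0, 'gripper_width': 87.05504621740698}
```

View pics/s1.png

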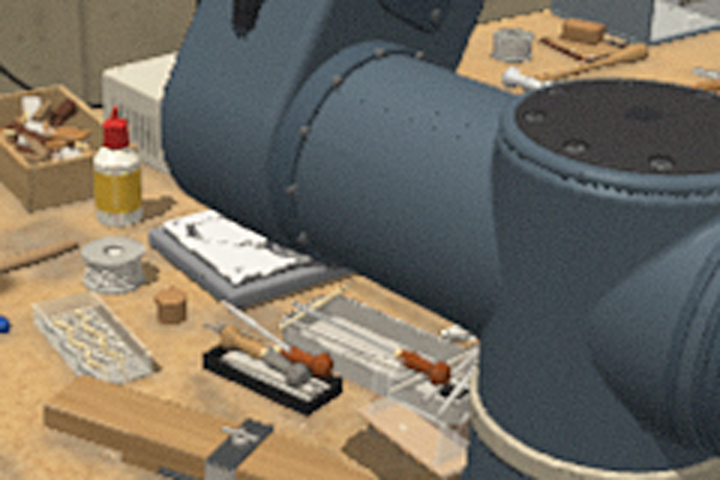

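The scene view is unchanged: the plate corner shows at about (225,245) and the cup is still behind the arm. The moves were refused, so I'll give all six keys in each row.

>>> apply_moves([
  {"tx":41.98,"ty":-33.91,"tz":3,"rx":0,"ry":0,"rz":17.46},
  {"tx":41.98,"ty":-33.91,"tz":3,"rx":0,"ry":0,"rz":17.46},
  {"tx":41.98,"ty":-33.91,"tz":3,"rx":0,"ry":0,"rz":17.46},
  {"tx":41.98,"ty":-33.91,"tz":3,"rx":0,"ry":0,"rz":17.46},
  {"tx":41.98,"ty":-33.91,"tz":3,"rx":0,"ry":0,"rz":17.46},
  {"tx":41.98,"ty":-33.91,"tz":3,"rx":0,"ry":0,"rz":17.46},
  {"tx":41.98,"ty":-33.91,"tz":3,"rx":0,"ry":0,"rz":17.46},
  {"tx":41.98,"ty":-33.91,"tz":3,"rx":0,"ry":0,"rz":17.46},
  {"tx":41.98,"ty":-33.91,"tz":3,"rx":0,"ry":0,"rz":17.46},
  {"tx":41.98,"ty":-33.91,"tz":3,"rx":0,"ry":0,"rz":17.46},
  {"tx":41.98,"ty":-33.91,"tz":3,"rx":0,"ry":0,"rz":17.46},
  {"tx":41.98,"ty":-33.91,"tz":3,"rx":0,"ry":0,"rz":17.46},
], grip=0.5)

```text
clock: 1.35
position: [487.8, -142.5, 209.2]
eef_rot: [1.0, 0.003, 0.0, -0.001]
contact_force: [-0.8, 0.3, -1.0]
gripper_width: 6.3
grip_force: 0.0
```

>>> apply_moves([
  {"tx":0,"ty":0,"tz":0,"rx":0,"ry":0,"rz":0},
  {"tx":0,"ty":0,"tz":0,"rx":0,"ry":0,"rz":0},
  {"tx":0,"ty":0,"tz":0,"rx":0,"ry":0,"rz":0},
])

```text
clock: 1.65
position: [485.7, -148.0, 209.6]
eef_rot: [1.0, -0.001, -0.0, 0.0]
contact_force: [0.2, -0.2, 0.1]
gripper_width: 4.9
grip_force: 0.0
```

```bash
python3 - <<'E'
from h import *
s=ctrl.state();print(s["position"],s["eef_rot"],s["contact_force"],s["clock"])
im,d=ctrl.get_image("scene");np.save("scene1.npy",d);cv2.imwrite("pics/s2full.png",im)
c=im[150:300,150:390];a=cv2.resize(c,None,fx=3,fy=3,interpolation=cv2.INTER_CUBIC)
cv2.imwrite("pics/s2.png",a)
E
```

```text
[ 485.68655657 -147.96644979  209.55178777] [ 9.99999445e-01 -1.04376520e-03 -1.27950216e-04  6.88081170e-05] [ 0.19916    -0.17523797  0.09685338] 1.65
```

View pics/s2.png

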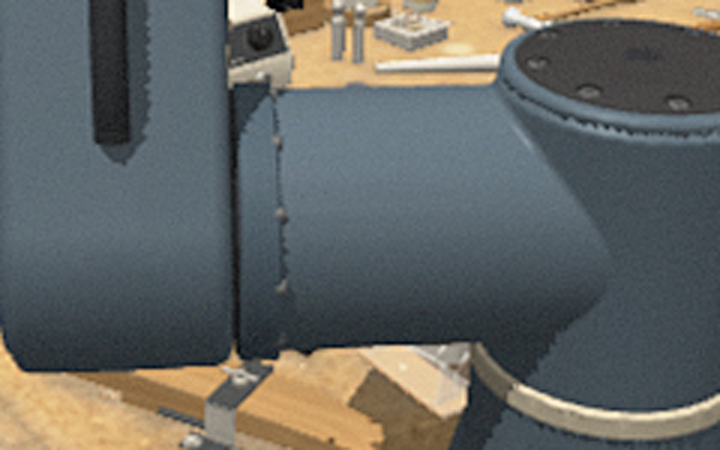

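The arm fully covers the engraver in the scene view now, so the heights rest on the top camera's depth. I go down in two stages.

>>> apply_moves([
  {"tx":0,"ty":0,"tz":2,"rx":0,"ry":0,"rz":0},
  {"tx":0,"ty":0,"tz":4,"rx":0,"ry":0,"rz":0},
  {"tx":0,"ty":0,"tz":6,"rx":0,"ry":0,"rz":0},
  {"tx":0,"ty":0,"tz":8,"rx":0,"ry":0,"rz":0},
  {"tx":0,"ty":0,"tz":9,"rx":0,"ry":0,"rz":0},
  {"tx":0,"ty":0,"tz":9.4,"rx":0,"ry":0,"rz":0},
  {"tx":0,"ty":0,"tz":9.4,"rx":0,"ry":0,"rz":0},
  {"tx":0,"ty":0,"tz":9.4,"rx":0,"ry":0,"rz":0},
  {"tx":0,"ty":0,"tz":9.4,"rx":0,"ry":0,"rz":0},
])

```text
clock: 2.6
position: [486.8, -147.0, 116.4]
eef_rot: [1.0, 0.0, 0.001, 0.0]
contact_force: [0.1, -0.4, -0.3]
gripper_width: 5.1
grip_force: 0.0
```

>>> apply_moves([
  {"tx":0,"ty":0,"tz":0.25,"rx":0,"ry":0,"rz":0},
  {"tx":0,"ty":0,"tz":0.5,"rx":0,"ry":0,"rz":0},
  {"tx":0,"ty":0,"tz":0.75,"rx":0,"ry":0,"rz":0},
  {"tx":0,"ty":0,"tz":1.0,"rx":0,"ry":0,"rz":0},
  {"tx":0,"ty":0,"tz":1.4,"rx":0,"ry":0,"rz":0},
  {"tx":0,"ty":0,"tz":1.4,"rx":0,"ry":0,"rz":0},
  {"tx":0,"ty":0,"tz":1.4,"rx":0,"ry":0,"rz":0},
])

```text
clock: 3.3
position: [486.2, -146.6, 101.3]
eef_rot: [1.0, 0.0, -0.0, -0.0]
contact_force: [-1.0, 0.6, 0.4]
gripper_width: 5.4
grip_force: 0.0
```

```bash
python3 - <<'E'
from h import *
s=ctrl.state();print(s["position"],s["contact_force"],s["clock"])
im,d=ctrl.get_image("top")
c=im[140:220,205:335];cv2.imwrite("pics/t1.png",cv2.resize(c,None,fx=6,fy=6,interpolation=cv2.INTER_CUBIC))
E
```

```text
[ 486.16230955 -146.64020918  101.31455542] [-0.99725472  0.63148439  0.4149363 ] 3.3
```

View pics/t1.png

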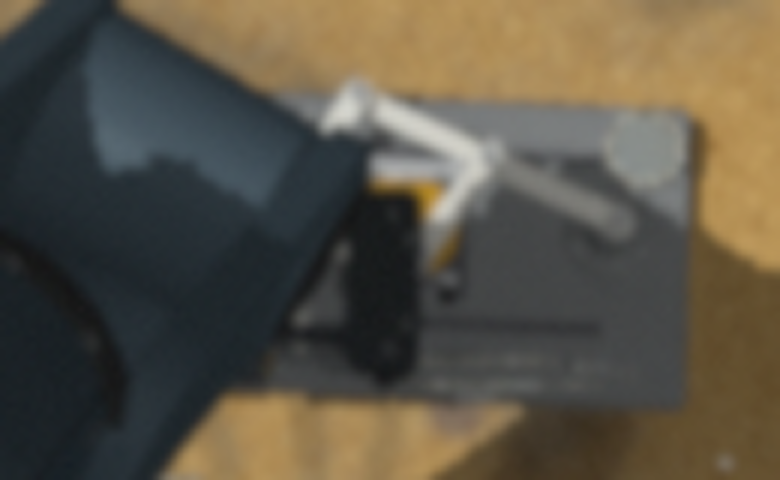

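The cup is hidden under the hand, but the bar joints are visible at about (360,97) and (490,155), so I can use them to check progress. Contact force is about 1 N, which is noise. Next I plan the fingertip path with a 4 mm lead along the tangent, to take up the play.

```bash
cat > plan.py <<'E'
import numpy as np
al,R,F,lead,step=np.radians(45.5),22.,49.,4.,3.
yaw=np.radians(-1.2);P=np.array([508.3,-147.2]);M=np.array([[np.cos(yaw),-np.sin(yaw)],[np.sin(yaw),np.cos(yaw)]])
c,s=np.cos(al),np.sin(al);C=np.array([F*c+R*s,F*s-R*c]);h=np.sqrt(R*R-C[1]**2);N=np.array([C[0]+h,0])
seg=[]  # (pos,tangent) lists
def line(a,b):
    n=max(2,int(np.ceil(np.linalg.norm(b-a)/step))+1);t=(b-a)/np.linalg.norm(b-a)
    return [(a+(b-a)*k,t) for k in np.linspace(0,1,n)]
def arc(C,t0,t1):
    n=int(np.ceil(R*abs(t1-t0)/step))+1
    return [(C+R*np.array([np.cos(t),np.sin(t)]),np.array([np.sin(t),-np.cos(t)])) for t in np.linspace(t0,t1,n)]
def turn(p,a,b,n):
    return [(p,np.array([np.cos(t),np.sin(t)])) for t in np.linspace(a,b,n+2)[1:-1]]
E1=F*np.array([c,s]);m=np.array([1,-1]);Cr=C*m;Z=np.zeros(2)
te=np.arctan2(*(E1-C)[::-1]);tn=np.arctan2(*(N-C)[::-1]);ang=lambda v:np.arctan2(v[1],v[0])
w=line(np.array([-22.,0]),Z)+turn(Z,0,al,1)+line(Z,E1)+arc(C,te,tn)[1:]
a0=ang(w[-1][1]);A2=arc(Cr,-tn,-te);a1=ang(A2[0][1])
w+=turn(N,a0 if a0>0 else a0+2*np.pi,a1+2*np.pi,3)+A2+line(E1*m,Z)[1:]+turn(Z,np.pi-al,np.pi,1)+line(Z,np.array([-22.,0]))
f=np.array([P+M@(p+lead*t) for p,t in w]);st=np.array([P+M@p for p,t in w])
key=dict(LF=E1/2,LL=C+R*np.array([c,s]),N=N,P=Z)
if __name__=="__main__":
    print({k:(P+M@v).round(1) for k,v in key.items()},P+M@C,P+M@Cr)
    b=np.array([486.3,-146.8])
    for i in range(0,len(f),12):
        g=f[i:i+12];print(i,"start",b.round(1)," ".join(f"({(x-b[0])/10:.2f},{-(y-b[1])/10:.2f})" for x,y in g));b=np.round(g[-1]-b,1)+b
E
python3 plan.py
```

```text
{'LF': array([ 525.8, -130.1]), 'LL': array([ 574.5, -113.4]), 'N': array([ 568.5, -148.5]), 'P': array([ 508.3, -147.2])} [ 558.73408023 -128.72289116] [ 557.91609996 -167.77286136]
0 start [ 486.3 -146.8] (0.40,0.00) (0.68,0.01) (0.95,0.01) (1.23,0.02) (1.50,0.03) (1.78,0.03) (2.05,0.04) (2.32,0.04) (2.60,0.05) (2.57,-0.11) (2.49,-0.24) (2.69,-0.44)
12 start [ 513.2 -142.4] (0.21,-0.20) (0.42,-0.40) (0.62,-0.60) (0.83,-0.81) (1.03,-1.01) (1.24,-1.21) (1.45,-1.41) (1.65,-1.61) (1.86,-1.81) (2.07,-2.01) (2.27,-2.22) (2.48,-2.42)
24 start [ 538.  -118.2] (0.20,-0.20) (0.41,-0.40) (0.62,-0.60) (0.82,-0.80) (1.08,-0.95) (1.35,-1.07) (1.64,-1.14) (1.94,-1.18) (2.23,-1.18) (2.53,-1.14) (2.81,-1.06) (3.09,-0.94)
36 start [ 568.9 -108.8] (0.25,0.15) (0.49,0.34) (0.69,0.55) (0.87,0.79) (1.01,1.05) (1.12,1.33) (1.19,1.61) (1.22,1.91) (1.21,2.21) (1.16,2.50) (1.07,2.78) (0.95,3.06)
48 start [ 578.4 -139.4] (-0.16,0.25) (-0.35,0.47) (-0.57,0.68) (-0.81,0.85) (-1.07,0.98) (-1.35,1.08) (-1.21,1.24) (-1.00,1.31) (-0.79,1.25) (-0.64,1.10) (-0.43,1.30) (-0.24,1.53)
60 start [ 576.  -154.7] (0.16,0.25) (0.28,0.52) (0.37,0.80) (0.42,1.10) (0.43,1.40) (0.39,1.69) (0.32,1.98) (0.22,2.26) (0.07,2.52) (-0.10,2.75) (-0.31,2.97) (-0.54,3.15)
72 start [ 570.6 -186.2] (-0.26,0.15) (-0.53,0.27) (-0.82,0.35) (-1.11,0.39) (-1.41,0.39) (-1.71,0.35) (-1.99,0.27) (-2.27,0.16) (-2.52,0.01) (-2.76,-0.17) (-2.97,-0.39) (-3.14,-0.63)
84 start [ 539.2 -179.9] (-0.20,-0.20) (-0.40,-0.41) (-0.60,-0.62) (-0.79,-0.83) (-0.99,-1.04) (-1.19,-1.25) (-1.39,-1.46) (-1.59,-1.67) (-1.78,-1.88) (-1.98,-2.09) (-2.18,-2.30) (-2.38,-2.51)
96 start [ 515.4 -154.8] (-0.19,-0.21) (-0.39,-0.42) (-0.59,-0.63) (-0.79,-0.84) (-0.98,-1.05) (-1.08,-0.92) (-1.11,-0.77) (-1.38,-0.77) (-1.66,-0.78) (-1.93,-0.79) (-2.21,-0.79) (-2.48,-0.80)
108 start [ 490.6 -146.8] (-0.28,-0.00) (-0.55,-0.01) (-0.83,-0.01)
```

>>> apply_moves([
  {"tx":0.4,"ty":0,"tz":0,"rx":0,"ry":0,"rz":0},
  {"tx":0.7,"ty":0,"tz":0,"rx":0,"ry":0,"rz":0},
  {"tx":0.95,"ty":0,"tz":0,"rx":0,"ry":0,"rz":0},
  {"tx":1.25,"ty":0,"tz":0,"rx":0,"ry":0,"rz":0},
  {"tx":1.5,"ty":0,"tz":0,"rx":0,"ry":0,"rz":0},
  {"tx":1.8,"ty":0,"tz":0,"rx":0,"ry":0,"rz":0},
  {"tx":2.05,"ty":0.05,"tz":0,"rx":0,"ry":0,"rz":0},
  {"tx":2.3,"ty":0.05,"tz":0,"rx":0,"ry":0,"rz":0},
  {"tx":2.6,"ty":0.05,"tz":0,"rx":0,"ry":0,"rz":0},
  {"tx":2.6,"ty":-0.1,"tz":0,"rx":0,"ry":0,"rz":0},
  {"tx":2.6,"ty":-0.25,"tz":0,"rx":0,"ry":0,"rz":0},
  {"tx":2.7,"ty":-0.45,"tz":0,"rx":0,"ry":0,"rz":0},
])

```text
clock: 4.55
position: [513.1, -142.1, 101.5]
eef_rot: [1.0, 0.0, -0.0, -0.0]
contact_force: [-0.3, 0.3, -0.5]
gripper_width: 4.9
grip_force: 0.2
```

```bash
python3 - <<'E'
from h import *
s=ctrl.state();print(s["position"],s["contact_force"],s["clock"])
im,d=ctrl.get_image("top")
c=im[140:220,205:335];cv2.imwrite("pics/t2.png",cv2.resize(c,None,fx=6,fy=6,interpolation=cv2.INTER_CUBIC))
E
```

```text
[ 513.07532625 -142.06435114  101.53881013] [-0.29963627  0.29557085 -0.54753559] 4.55
```

View pics/t2.png

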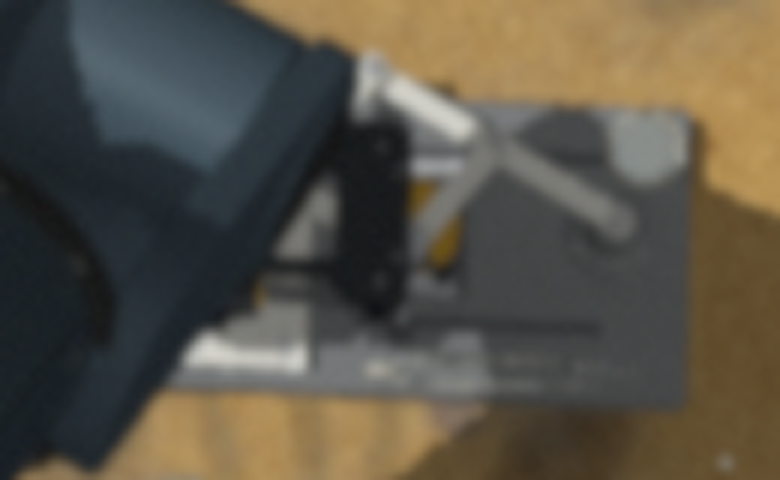

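The bar elbow moved from (360,97) to (372,70), so the cup is following, with force under 1 N. Now the left flank.

>>> apply_moves([
  {"tx":0.2,"ty":-0.2,"tz":0,"rx":0,"ry":0,"rz":0},
  {"tx":0.4,"ty":-0.4,"tz":0,"rx":0,"ry":0,"rz":0},
  {"tx":0.6,"ty":-0.6,"tz":0,"rx":0,"ry":0,"rz":0},
  {"tx":0.8,"ty":-0.8,"tz":0,"rx":0,"ry":0,"rz":0},
  {"tx":1.05,"ty":-1.0,"tz":0,"rx":0,"ry":0,"rz":0},
  {"tx":1.25,"ty":-1.2,"tz":0,"rx":0,"ry":0,"rz":0},
  {"tx":1.45,"ty":-1.4,"tz":0,"rx":0,"ry":0,"rz":0},
  {"tx":1.65,"ty":-1.6,"tz":0,"rx":0,"ry":0,"rz":0},
  {"tx":1.85,"ty":-1.8,"tz":0,"rx":0,"ry":0,"rz":0},
  {"tx":2.05,"ty":-2.0,"tz":0,"rx":0,"ry":0,"rz":0},
  {"tx":2.25,"ty":-2.2,"tz":0,"rx":0,"ry":0,"rz":0},
  {"tx":2.45,"ty":-2.4,"tz":0,"rx":0,"ry":0,"rz":0},
])

```text
clock: 5.8
position: [537.9, -118.0, 101.5]
eef_rot: [1.0, 0.0, 0.0, 0.0]
contact_force: [0.4, -0.2, 0.7]
gripper_width: 4.9
grip_force: 0.2
```

```bash
python3 - <<'E'
from h import *
s=ctrl.state();print(s["position"],s["contact_force"],s["clock"])
im,d=ctrl.get_image("top")
c=im[140:220,205:335];cv2.imwrite("pics/t3.png",cv2.resize(c,None,fx=6,fy=6,interpolation=cv2.INTER_CUBIC))
E
```

```text
[ 537.94167816 -118.03047055  101.54803225] [ 0.42964013 -0.21619246  0.69619008] 5.8
```

View pics/t3.png

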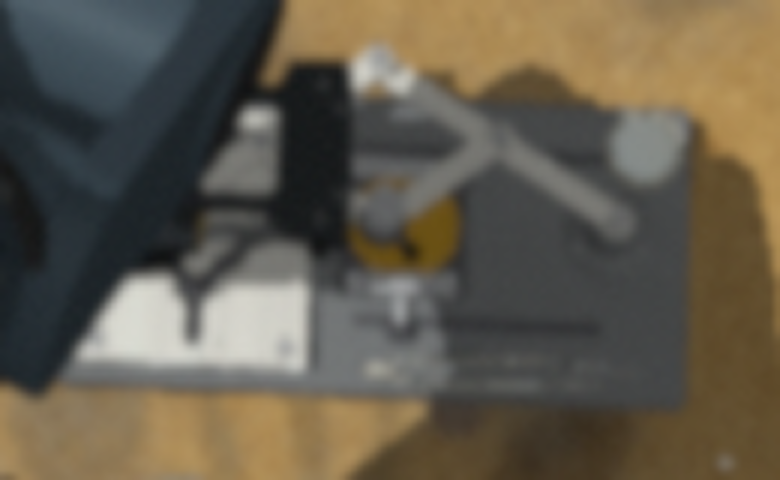

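The lead-in and fork are now visible in the crop (fork at about (193,287), blind end at about (193,342)). The cutter head has followed to (385,213). I'll check the point against my model from these pixels.

```bash
python3 - <<'E'
from h import *
px=lambda x,y,z=26:ray("top",205+(x+.5)/6-.5,140+(y+.5)/6-.5,z).round(1)
print("fork",px(193,287),"end",px(193,342),"right flank",px(240,245))
import plan
print("model fork",plan.P,"end",plan.P+plan.M@[-26,0])
E
```

```text
fork [ 510.  -146.5   26. ] end [ 484.5 -147.3   26. ] right flank [ 530.2 -167.5   26. ]
model fork [ 508.3 -147.2] end [ 482.30570223 -146.65549708]
```

>>> apply_moves([
  {"tx":0.2,"ty":-0.2,"tz":0,"rx":0,"ry":0,"rz":0},
  {"tx":0.4,"ty":-0.4,"tz":0,"rx":0,"ry":0,"rz":0},
  {"tx":0.6,"ty":-0.6,"tz":0,"rx":0,"ry":0,"rz":0},
  {"tx":0.8,"ty":-0.8,"tz":0,"rx":0,"ry":0,"rz":0},
  {"tx":1.1,"ty":-0.95,"tz":0,"rx":0,"ry":0,"rz":0},
  {"tx":1.35,"ty":-1.05,"tz":0,"rx":0,"ry":0,"rz":0},
  {"tx":1.65,"ty":-1.15,"tz":0,"rx":0,"ry":0,"rz":0},
  {"tx":1.95,"ty":-1.2,"tz":0,"rx":0,"ry":0,"rz":0},
  {"tx":2.25,"ty":-1.2,"tz":0,"rx":0,"ry":0,"rz":0},
  {"tx":2.55,"ty":-1.15,"tz":0,"rx":0,"ry":0,"rz":0},
  {"tx":2.8,"ty":-1.05,"tz":0,"rx":0,"ry":0,"rz":0},
  {"tx":3.1,"ty":-0.95,"tz":0,"rx":0,"ry":0,"rz":0},
])

```text
clock: 7.05
position: [568.8, -108.6, 101.5]
eef_rot: [1.0, -0.0, -0.0, -0.0]
contact_force: [-1.3, 1.1, -0.2]
gripper_width: 4.9
grip_force: 0.9
```

The point agrees to within about 2 mm (it looks about 1–2 mm further in +x), so I shift the path +1 mm in x. Next, round the back of the left lobe.

>>> apply_moves([
  {"tx":0.35,"ty":0.15,"tz":0,"rx":0,"ry":0,"rz":0},
  {"tx":0.6,"ty":0.35,"tz":0,"rx":0,"ry":0,"rz":0},
  {"tx":0.8,"ty":0.55,"tz":0,"rx":0,"ry":0,"rz":0},
  {"tx":0.95,"ty":0.8,"tz":0,"rx":0,"ry":0,"rz":0},
  {"tx":1.1,"ty":1.05,"tz":0,"rx":0,"ry":0,"rz":0},
  {"tx":1.2,"ty":1.35,"tz":0,"rx":0,"ry":0,"rz":0},
  {"tx":1.3,"ty":1.6,"tz":0,"rx":0,"ry":0,"rz":0},
  {"tx":1.3,"ty":1.9,"tz":0,"rx":0,"ry":0,"rz":0},
  {"tx":1.3,"ty":2.2,"tz":0,"rx":0,"ry":0,"rz":0},
  {"tx":1.25,"ty":2.5,"tz":0,"rx":0,"ry":0,"rz":0},
  {"tx":1.15,"ty":2.8,"tz":0,"rx":0,"ry":0,"rz":0},
  {"tx":1.05,"ty":3.05,"tz":0,"rx":0,"ry":0,"rz":0},
])

```text
clock: 8.25
position: [579.2, -139.5, 101.6]
eef_rot: [1.0, 0.0, 0.0, 0.0]
contact_force: [0.2, 0.3, 0.2]
gripper_width: 5.0
grip_force: 0.3
```

>>> apply_moves([
  {"tx":-0.15,"ty":0.25,"tz":0,"rx":0,"ry":0,"rz":0},
  {"tx":-0.35,"ty":0.45,"tz":0,"rx":0,"ry":0,"rz":0},
  {"tx":-0.55,"ty":0.7,"tz":0,"rx":0,"ry":0,"rz":0},
  {"tx":-0.8,"ty":0.85,"tz":0,"rx":0,"ry":0,"rz":0},
  {"tx":-1.05,"ty":1.0,"tz":0,"rx":0,"ry":0,"rz":0},
  {"tx":-1.35,"ty":1.1,"tz":0,"rx":0,"ry":0,"rz":0},
])

```text
clock: 8.85
position: [568.6, -151.3, 102.5]
eef_rot: [1.0, 0.0, 0.003, 0.001]
contact_force: [5.4, 1.5, 1.0]
gripper_width: 5.3
grip_force: 2.5
```

```bash
python3 - <<'E'
from h import *
s=ctrl.state();print(s["position"],s["contact_force"],s["clock"])
im,d=ctrl.get_image("top")
c=im[130:215,205:335];cv2.imwrite("pics/t4.png",cv2.resize(c,None,fx=6,fy=6,interpolation=cv2.INTER_CUBIC))
E
```

```text
[ 568.605017   -151.32742669  102.53975173] [5.39011887 1.48658011 1.0369756 ] 8.85
```

View pics/t4.png

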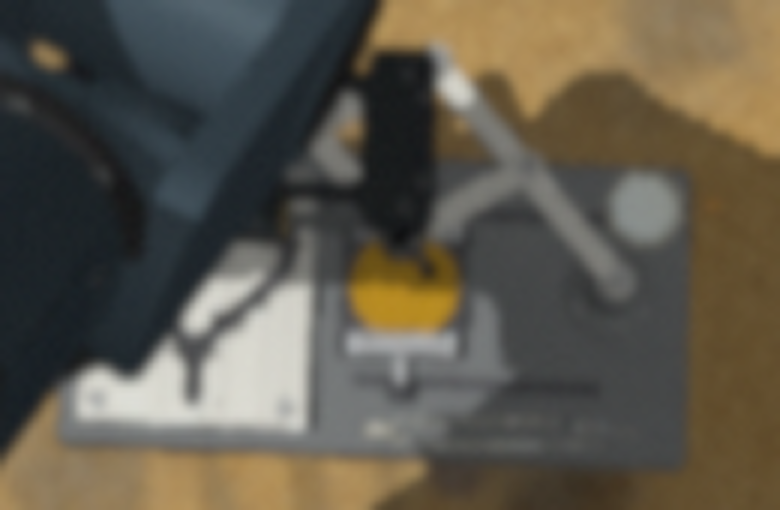

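The bars and cutter moved with the hand. The stylus is in the notch, pressed forward with about 5.4 N (measured x 2.7 mm short of the command). I turn the fingers to the right lobe.

>>> apply_moves([
  {"tx":0.2,"ty":0.15,"tz":0,"rx":0,"ry":0,"rz":0},
  {"tx":0.4,"ty":0.35,"tz":0,"rx":0,"ry":0,"rz":0},
  {"tx":0.6,"ty":0.4,"tz":0,"rx":0,"ry":0,"rz":0},
  {"tx":0.8,"ty":0.4,"tz":0,"rx":0,"ry":0,"rz":0},
  {"tx":1.0,"ty":0.45,"tz":0,"rx":0,"ry":0,"rz":0},
  {"tx":1.15,"ty":0.55,"tz":0,"rx":0,"ry":0,"rz":0},
])

```text
clock: 9.5
position: [576.6, -155.2, 101.2]
eef_rot: [1.0, 0.0, -0.001, -0.001]
contact_force: [-2.5, 1.6, 0.0]
gripper_width: 5.2
grip_force: 1.1
```

```bash
python3 - <<'E'
import sys;sys.argv=['']
import plan,numpy as np
b=np.array([577.35,-155.75]);f=plan.f+[1,0]
for i in (60,72,84,96):
    g=f[i:i+12];print(i,b.round(1)," ".join(f"({(x-b[0])/10:.2f},{-(y-b[1])/10:.2f})" for x,y in g));b=g[-1]
E
```

```text
60 [ 577.4 -155.8] (0.13,0.14) (0.25,0.42) (0.34,0.70) (0.38,0.99) (0.39,1.29) (0.36,1.59) (0.29,1.87) (0.18,2.15) (0.04,2.41) (-0.14,2.65) (-0.35,2.86) (-0.58,3.05)
72 [ 571.6 -186.2] (-0.26,0.15) (-0.53,0.27) (-0.82,0.35) (-1.11,0.39) (-1.41,0.39) (-1.70,0.35) (-1.99,0.27) (-2.26,0.16) (-2.52,0.01) (-2.75,-0.18) (-2.96,-0.39) (-3.14,-0.63)
84 [ 540.2 -179.9] (-0.20,-0.21) (-0.40,-0.42) (-0.59,-0.63) (-0.79,-0.84) (-0.99,-1.05) (-1.19,-1.26) (-1.38,-1.47) (-1.58,-1.68) (-1.78,-1.89) (-1.98,-2.10) (-2.17,-2.31) (-2.37,-2.52)
96 [ 516.4 -154.8] (-0.20,-0.21) (-0.40,-0.42) (-0.59,-0.63) (-0.79,-0.84) (-0.99,-1.05) (-1.08,-0.92) (-1.11,-0.77) (-1.39,-0.77) (-1.66,-0.78) (-1.94,-0.78) (-2.21,-0.79) (-2.49,-0.79)
```

>>> apply_moves([
  {"tx":0.15,"ty":0.15,"tz":0,"rx":0,"ry":0,"rz":0},
  {"tx":0.25,"ty":0.4,"tz":0,"rx":0,"ry":0,"rz":0},
  {"tx":0.35,"ty":0.7,"tz":0,"rx":0,"ry":0,"rz":0},
  {"tx":0.4,"ty":1.0,"tz":0,"rx":0,"ry":0,"rz":0},
  {"tx":0.4,"ty":1.3,"tz":0,"rx":0,"ry":0,"rz":0},
  {"tx":0.35,"ty":1.6,"tz":0,"rx":0,"ry":0,"rz":0},
  {"tx":0.3,"ty":1.85,"tz":0,"rx":0,"ry":0,"rz":0},
  {"tx":0.2,"ty":2.15,"tz":0,"rx":0,"ry":0,"rz":0},
  {"tx":0.05,"ty":2.4,"tz":0,"rx":0,"ry":0,"rz":0},
  {"tx":-0.15,"ty":2.65,"tz":0,"rx":0,"ry":0,"rz":0},
  {"tx":-0.35,"ty":2.85,"tz":0,"rx":0,"ry":0,"rz":0},
  {"tx":-0.6,"ty":3.05,"tz":0,"rx":0,"ry":0,"rz":0},
])

```text
clock: 10.7
position: [573.9, -186.7, 102.3]
eef_rot: [1.0, -0.0, 0.003, 0.001]
contact_force: [2.8, 0.8, -0.0]
gripper_width: 5.2
grip_force: 1.4
```

```bash
python3 - <<'E'
from h import *
s=ctrl.state();print(s["position"],s["contact_force"],s["clock"])
im,d=ctrl.get_image("top")
c=im[130:215,205:335];cv2.imwrite("pics/t5.png",cv2.resize(c,None,fx=6,fy=6,interpolation=cv2.INTER_CUBIC))
E
```

```text
[ 573.85072371 -186.72415682  102.25693607] [ 2.80346944  0.79480128 -0.03889717] 10.7
```

View pics/t5.png

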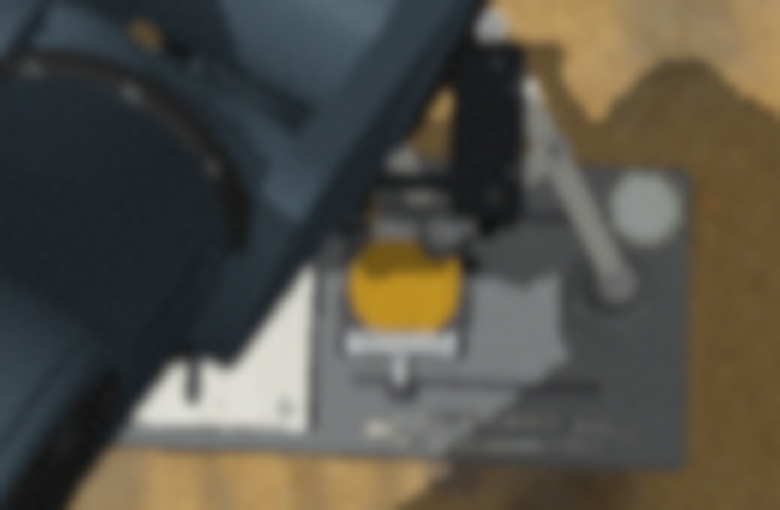

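The pivot bar has swung on to the right with the hand, so the stylus is following into the right lobe at about 3 N. I continue round it.

>>> apply_moves([
  {"tx":-0.25,"ty":0.15,"tz":0,"rx":0,"ry":0,"rz":0},
  {"tx":-0.5,"ty":0.25,"tz":0,"rx":0,"ry":0,"rz":0},
  {"tx":-0.8,"ty":0.35,"tz":0,"rx":0,"ry":0,"rz":0},
  {"tx":-1.1,"ty":0.4,"tz":0,"rx":0,"ry":0,"rz":0},
  {"tx":-1.4,"ty":0.4,"tz":0,"rx":0,"ry":0,"rz":0},
  {"tx":-1.7,"ty":0.35,"tz":0,"rx":0,"ry":0,"rz":0},
  {"tx":-2.0,"ty":0.25,"tz":0,"rx":0,"ry":0,"rz":0},
  {"tx":-2.25,"ty":0.15,"tz":0,"rx":0,"ry":0,"rz":0},
  {"tx":-2.5,"ty":0,"tz":0,"rx":0,"ry":0,"rz":0},
  {"tx":-2.75,"ty":-0.2,"tz":0,"rx":0,"ry":0,"rz":0},
  {"tx":-2.95,"ty":-0.4,"tz":0,"rx":0,"ry":0,"rz":0},
  {"tx":-3.15,"ty":-0.65,"tz":0,"rx":0,"ry":0,"rz":0},
])

```text
clock: 11.95
position: [544.3, -184.4, 102.7]
eef_rot: [1.0, 0.001, 0.005, 0.005]
contact_force: [6.6, -11.5, -4.5]
gripper_width: 5.2
grip_force: 5.8
```

>>> apply_moves([
  {"tx":-0.2,"ty":-0.2,"tz":0,"rx":0,"ry":0,"rz":0},
  {"tx":-0.4,"ty":-0.4,"tz":0,"rx":0,"ry":0,"rz":0},
  {"tx":-0.6,"ty":-0.65,"tz":0,"rx":0,"ry":0,"rz":0},
  {"tx":-0.8,"ty":-0.85,"tz":0,"rx":0,"ry":0,"rz":0},
  {"tx":-1.0,"ty":-1.05,"tz":0,"rx":0,"ry":0,"rz":0},
  {"tx":-1.2,"ty":-1.25,"tz":0,"rx":0,"ry":0,"rz":0},
  {"tx":-1.4,"ty":-1.45,"tz":0,"rx":0,"ry":0,"rz":0},
  {"tx":-1.6,"ty":-1.7,"tz":0,"rx":0,"ry":0,"rz":0},
  {"tx":-1.8,"ty":-1.9,"tz":0,"rx":0,"ry":0,"rz":0},
  {"tx":-2.0,"ty":-2.1,"tz":0,"rx":0,"ry":0,"rz":0},
  {"tx":-2.15,"ty":-2.3,"tz":0,"rx":0,"ry":0,"rz":0},
  {"tx":-2.35,"ty":-2.5,"tz":0,"rx":0,"ry":0,"rz":0},
])

```text
clock: 13.15
position: [516.1, -154.3, 101.4]
eef_rot: [1.0, 0.0, -0.0, -0.0]
contact_force: [-0.5, -0.9, 0.4]
gripper_width: 5.1
grip_force: 0.2
```

The lobe's end gave up to about 13 N, which is below the limit, and the force is back to under 1 N. The fingertips are still deep in the cup (z 101.4). Next comes the point, then the lead-in.

>>> apply_moves([
  {"tx":-0.2,"ty":-0.2,"tz":0,"rx":0,"ry":0,"rz":0},
  {"tx":-0.4,"ty":-0.4,"tz":0,"rx":0,"ry":0,"rz":0},
  {"tx":-0.6,"ty":-0.6,"tz":0,"rx":0,"ry":0,"rz":0},
  {"tx":-0.8,"ty":-0.8,"tz":0,"rx":0,"ry":0,"rz":0},
  {"tx":-0.9,"ty":-0.95,"tz":0,"rx":0,"ry":0,"rz":0},
  {"tx":-1.0,"ty":-1.0,"tz":0,"rx":0,"ry":0,"rz":0},
  {"tx":-1.1,"ty":-0.9,"tz":0,"rx":0,"ry":0,"rz":0},
  {"tx":-1.25,"ty":-0.8,"tz":0,"rx":0,"ry":0,"rz":0},
])

```text
clock: 13.95
position: [503.6, -146.7, 101.5]
eef_rot: [1.0, 0.0, -0.0, -0.0]
contact_force: [-0.5, -0.1, -0.4]
gripper_width: 5.2
grip_force: 0.1
```

>>> apply_moves([
  {"tx":-0.2,"ty":0,"tz":0,"rx":0,"ry":0,"rz":0},
  {"tx":-0.4,"ty":0,"tz":0,"rx":0,"ry":0,"rz":0},
  {"tx":-0.6,"ty":0,"tz":0,"rx":0,"ry":0,"rz":0},
  {"tx":-0.8,"ty":0,"tz":0,"rx":0,"ry":0,"rz":0},
  {"tx":-1.0,"ty":0,"tz":0,"rx":0,"ry":0,"rz":0},
  {"tx":-1.2,"ty":0,"tz":0,"rx":0,"ry":0,"rz":0},
  {"tx":-1.4,"ty":0,"tz":0,"rx":0,"ry":0,"rz":0},
  {"tx":-1.6,"ty":0,"tz":0,"rx":0,"ry":0,"rz":0},
  {"tx":-1.8,"ty":0,"tz":0,"rx":0,"ry":0,"rz":0},
  {"tx":-2.0,"ty":0,"tz":0,"rx":0,"ry":0,"rz":0},
  {"tx":-2.0,"ty":0,"tz":0,"rx":0,"ry":0,"rz":0},
])

```text
clock: 15.05
position: [483.3, -146.6, 101.5]
eef_rot: [1.0, -0.0, -0.0, -0.0]
contact_force: [0.2, -0.1, 0.2]
gripper_width: 4.8
grip_force: 0.0
```

>>> apply_moves([
  {"tx":-0.1,"ty":0,"tz":0,"rx":0,"ry":0,"rz":0},
  {"tx":-0.2,"ty":0,"tz":0,"rx":0,"ry":0,"rz":0},
  {"tx":-0.3,"ty":0,"tz":0,"rx":0,"ry":0,"rz":0},
  {"tx":-0.3,"ty":0,"tz":0,"rx":0,"ry":0,"rz":0},
])

```text
clock: 15.45
position: [480.6, -146.7, 101.5]
eef_rot: [1.0, 0.0, -0.0, -0.0]
contact_force: [-0.1, 0.3, 0.4]
gripper_width: 4.4
grip_force: 0.1
```

```bash
python3 - <<'E'
from h import *
im,d=ctrl.get_image("top");cv2.imwrite("pics/t6.png",im)
# compare with first in-cup parked picture: bars & bed right of the hand
c=cv2.imread("pics/t1.png");n=cv2.resize(im[140:220,205:335],None,fx=6,fy=6,interpolation=cv2.INTER_CUBIC)
r=(slice(80,260),slice(430,680))
a=cv2.cvtColor(c[r],6).astype(np.float32);b=cv2.cvtColor(n[r],6).astype(np.float32)
print("diff mean/max",np.abs(a-b).mean(),np.abs(a-b).max(),cv2.phaseCorrelate(a,b))
s=ctrl.state();print(s["position"],s["contact_force"])
E
```

```text
diff mean/max 5.469689 73.0 ((0.15343209426697513, 0.015308906328129979), 0.4768131144205729)
[ 480.66277613 -146.66219327  101.53153649] [-0.22656327  0.06368628 -0.55956176]
```

>>> apply_moves([
  {"tx":-0.1,"ty":0,"tz":0,"rx":0,"ry":0,"rz":0},
  {"tx":-0.2,"ty":0,"tz":0,"rx":0,"ry":0,"rz":0},
  {"tx":-0.2,"ty":0,"tz":0,"rx":0,"ry":0,"rz":0},
])

```text
clock: 15.8
position: [478.6, -146.7, 101.5]
eef_rot: [1.0, 0.0, -0.0, -0.0]
contact_force: [0.2, -0.2, 0.1]
gripper_width: 4.9
grip_force: 0.1
```

>>> apply_moves([
  {"tx":0.2,"ty":0,"tz":0,"rx":0,"ry":0,"rz":0},
  {"tx":0.4,"ty":0,"tz":0,"rx":0,"ry":0,"rz":0},
  {"tx":0.6,"ty":0,"tz":0,"rx":0,"ry":0,"rz":0},
  {"tx":0.7,"ty":0,"tz":0,"rx":0,"ry":0,"rz":0},
  {"tx":0.7,"ty":0,"tz":0,"rx":0,"ry":0,"rz":0},
  {"tx":0.7,"ty":0,"tz":-0.5,"rx":0,"ry":0,"rz":0},
  {"tx":0.7,"ty":0,"tz":-1.5,"rx":0,"ry":0,"rz":0},
  {"tx":0.7,"ty":0,"tz":-4,"rx":0,"ry":0,"rz":0},
  {"tx":0.7,"ty":0,"tz":-8,"rx":0,"ry":0,"rz":0},
  {"tx":0.7,"ty":0,"tz":-10,"rx":0,"ry":0,"rz":0},
])

```text
clock: 16.8
position: [486.9, -147.3, 205.0]
eef_rot: [1.0, 0.0, 0.002, 0.001]
contact_force: [0.6, 0.4, 0.6]
gripper_width: 5.1
grip_force: 0.0
```

>>> apply_moves([
  {"tx":-3,"ty":5,"tz":-1,"rx":0,"ry":0,"rz":0},
  {"tx":-6,"ty":9,"tz":-2,"rx":0,"ry":0,"rz":0},
  {"tx":-9,"ty":13,"tz":-2,"rx":0,"ry":0,"rz":0},
  {"tx":-12,"ty":17,"tz":-2,"rx":0,"ry":0,"rz":0},
  {"tx":-15,"ty":21,"tz":-2,"rx":0,"ry":0,"rz":0},
  {"tx":-18,"ty":26,"tz":-2,"rx":0,"ry":0,"rz":0},
  {"tx":-20,"ty":30,"tz":-2,"rx":0,"ry":0,"rz":0},
  {"tx":-20,"ty":34,"tz":-2,"rx":0,"ry":0,"rz":0},
  {"tx":-20,"ty":34,"tz":-2,"rx":0,"ry":0,"rz":0},
  {"tx":-20,"ty":34,"tz":-2,"rx":0,"ry":0,"rz":0},
  {"tx":-20,"ty":34,"tz":-2,"rx":0,"ry":0,"rz":0},
])

```text
clock: 17.9
position: [285.8, -485.1, 221.6]
eef_rot: [1.0, 0.0, -0.0, -0.001]
contact_force: [0.5, -0.2, -1.3]
gripper_width: 5.1
grip_force: 0.0
```

```bash
python3 - <<'E'
from h import *
im,D=ctrl.get_image("top");cv2.imwrite("pics/t7.png",im)
g=im.max(2);m=(g<45).astype(np.uint8);m[:155]=0;m[212:]=0;m[:,:215]=0;m[:,270:]=0
n,l,st,ce=cv2.connectedComponentsWithStats(m)
for i in range(1,n):
    if st[i,4]>20: print("dark",st[i],ce[i],ray("top",*ce[i],93).round(1))
u,v=236,192
print("floor h",np.median([dep("top",a,b,D[b,a])[2] for a in range(u-3,u+4) for b in range(v-3,v+4)]))
o=cv2.imread("pics/top0.png");d=cv2.absdiff(o,im).max(2);print("changed px in engraver",(d[150:212,212:325]>40).sum(),"bottle/spool/stick area",(d[110:215,140:213]>50).sum(), (d[100:150,205:235]>50).sum())
s=ctrl.state();print(s["position"],s["contact_force"],s["joint_velocities"].round(3),s["clock"])
E
```

```text
dark [228 183  19  19 293] [236.79180887 191.69624573] [ 487.2 -148.9   93. ]
floor h 78.34292553209252
changed px in engraver 23 bottle/spool/stick area 0 0
[ 286.04299351 -484.78079861  221.65011783] [-0.10672104 -0.88201944  0.40294203] [ 0.009 -0.002  0.003 -0.002 -0.004 -0.001] 17.95
```

The cup is back within about 2.5 mm of its starting place, its floor is at 78.3 mm (stylus down), and nothing else has moved. I hand in.

```bash
python3 -c "
from rig import ctrl
print(ctrl.hand_in())"
```

```text
the job is handed in; nothing more can be done
None
```

I took the stylus clockwise round the heart and back to the parking end, withdrew the hand and handed in at about 18 s; the cup ended within about 2.5 mm of its start and fully down, the highest reading after a move was about 13 N at the right lobe, and no verdict came back.

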